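# Open the instrument box with the dial lock

### The job

Unlock the dark grey steel instrument box on the bench and leave its lid standing open, about 40 degrees up. Its dial lock is worked like this: turn left (anticlockwise, seen from above) until 10 stands at the red index line, then turn right (clockwise) until the dial comes to a firm stop; where exactly it stops has to be felt, and the dial must not be forced, nor the lid strained while it is still bolted. Leave the tape measure, the pliers and the screwdriver where they lie.

Things in the scene. Friction and masses are not known exactly. Their poses are not given: they have to be found in the camera images.
- box: Dark grey steel box with hinged lid, fixed to the bench: 160 mm deep (own x), 190 mm wide (y), walls 70 mm high, 85 mm with the lid shut. Origin: centre of its underside; z up. Its front, with the handle, looks along -x; the hinge runs along the top of its back (+x) wall. It may stand turned on the bench.
- lid: The lid, 160 x 190 x 15 mm. Origin: middle of the hinge line, 80 mm behind the box's centre, 70 mm above the bench; axes as the box's when shut. Opens about its y axis, front up, to 75 degrees at most; the stiff hinge holds it where it is left. Raising it unlocked takes some 6 to 9 N at the handle; while bolted it gives less than 2 mm.
- lid_handle (a point): Middle of the lid's handle: a level steel bar, 10 mm thick, 70 mm long along the box's y, held 46 mm in front of the lid by a post at either end. Point on the bar's axis, 206 mm in front of the hinge line and 7 mm above it (77 mm above the bench), 50 mm to the box's -y side. Can be pinched from above; turns between the fingers as the lid tilts.
- dial: Dial on the lid: black disc 63 mm across, its top 94 mm above the bench, and on it a ribbed round aluminium knob, 34 mm across, from 94 to 120 mm. Origin: on its axis, 70 mm above the bench, 5 mm in front of the box's centre, 35 mm to its +y side. z: the axis, up; x: towards the zero mark. Turns endlessly both ways, stays where left. Starts between 34 and 40.
- dial_zero (a point): Zero mark, a broad red line on the dial's disc; point 28 mm from the axis. 40 divisions of 9 degrees: number n lies n x 9 degrees clockwise (from above) of zero, so turning left raises the number at the index, and 10 is there when zero lies 90 degrees anticlockwise of it. Every fifth line is longer; 10, 20, 30 bear one, two, three white dots.
- dial_index (a point): Red index line on the fixed steel ring round the dial, at the back: 36.5 mm from the dial's axis towards the hinge (box's +x), 89 mm above the bench.
- lock_case: Lock frame under the lid, origin as the dial's. Its wheel is carried along by a left turn: stop at 10 within 1 division (past it: once more round, left). Right from 10: drag 0.06 to 0.09 N m; a lever drops in, the dial draws the bolt at some 0.13 N m and stops dead 62 to 112 degrees right of 10, varying; none by 130: misset. Over 0.35 N m forces it. The lid is free only when it has met the stop.
- keeper: Steel angle riveted inside the front wall, under which the lock's bolt holds the lid. Origin: where its flat leg (36 mm long, 3 mm thick) meets the wall, 66 mm above the bench, 63 mm to the box's +y side.
- tape_measure: Bystander: red tape measure, 37 x 73 x 62 mm, standing on the bench. Origin: centre of its underside.
- pliers: Bystander: red-handled long-nose pliers, 55 x 175 x 10 mm, lying on the bench. Origin: centre of the underside.
- screwdriver: Bystander: blue-handled screwdriver, 22 x 160 x 22 mm, lying on the bench. Origin: centre of the underside.

How it is judged (in metres and radians):
At the end, for the whole second after the job is handed in: The lid stands open by itself, more than 29 degrees up, at rest (angle between lid's own z axis and vertical above 0.5 rad and angular speed of lid below 0.05 rad/s); the robot touches nothing.
It fails at once if the dial is forced: its cam presses on the lock's parts with more than 24 N (about 0.36 N m at the dial) (contact force between dial and lock_case above 24 N).
It fails at once if the lid is strained against its bolt with more than 20 N (contact force between lid and keeper above 20 N).
It fails at once if a bystander is moved by more than 15 mm (distance of any of tape_measure, pliers, screwdriver from where it was at the start of the episode above 0.015 m).
It also fails if it takes over 72 s, if anything falls off the work surface, if the arm or the gripper's body presses on something with over 40 N, if the wrist force passes 120 N, or if a joint passes its speed limit or range.

### The arm

A 6-joint arm with a two-finger parallel gripper is mounted at the origin on the work surface; the furniture and walls round the work are solid. World frame = base frame: x ahead of the robot, y to its left, z up, the work surface at z = 0. Lengths are in mm, angles in rad, forces in N, time in s.
With the tool pointing down it reaches from about 275 to 750 mm from the base axis. Payload 10.2 kg.
Tool frame: the origin (TCP) lies on the front face of the gripper's body, between the roots of the fingers; the fingertips stand 73 mm ahead of it and the grasp point (between the pads) lies 54 mm ahead of it; z points along the fingers, y is the line along which they close (so a half turn about z gives the same grasp; the last joint's range is limited). The gripper opens to 85 mm and grips with 20 to 120 N. Pads are 22 mm wide; open, the fingers measure 114 mm over their backs; the gripper's body (76 mm by 85 mm) begins 54 mm behind the grasp point. The pads swing forward as they close: fully open they stand 13 mm farther back than shut.
Start: joints at [0.912, 0.313, 1.498, -0, 1.331, -0.223], TCP at [221.635, 475.93, 303.894] pointing down, gripper open.
Joint ranges: [-2.94, 2.94], [-0.97, 2.17], [0.19, 2.56], [-1.23, 4.37], [0.02, 3.11], [-2.88, 2.88]. Speed limits (rad/s): [2.39, 2.39, 3.01, 3.14, 3.14, 3.14].

### API

Orientations are given as a unit quaternion [w, x, y, z].
In Python, from rig import * gives the robot as it stands.
- The arm moves only by the tool step_arm, never from a script. Its argument "plan" is a list of rows, each an object with "offset": the shift along the tool's x, y, z in cm, a list of three; "rot": the turn, a rotation vector about the tool's x, y, z in degrees, a list of three; "gripper": the finger opening in cm, from 0 to 8.54. In form: [{"offset": [x, y, z], "rot": [wx, wy, wz], "gripper": gripper}, ...]. A call has 1 to 12 rows; each row is the pose to reach, as a shift and turn from the pose commanded when the call began, along the tool's axes at that moment; what a row does not reach only later rows make up. A row lasts 1/10 s, in which the tool goes at most 50 mm and 8.59 degrees, less where a joint would pass 70% of its speed; a pose out of reach is approached as far as the arm can. A call with a gripper value outside its range is refused whole. The fingers move at their own pace and stop on an object; "squeeze" is the grip in N (left out, the last holds). Time passes only in rows, so rows that repeat a pose let the fingers close. It gives the time, the measured TCP pose, the force, the opening and the grip force at its end, in the units of the state.
- sense(): the state, without advancing time (a new reading comes with each control period).
- capture(name): name is "scene" or "top" or "wrist"; returns a dict with "color" (480x640x3 uint8, red, green, blue), "depth" (480x640 float32, mm along the optical axis (not along the pixel's ray), 0 where there is no reading), "vertical_fov" (degrees; the focal length in pixels is half the picture's height over the tangent of half this angle, whatever the lens; pixels are square), "cx", "cy" (the principal point, pixels), "rvec" (rotation vector, rad) and "tvec" (3), from world to camera coordinates, as OpenCV has them; the wrist camera has in their place "mount" (4x4, takes a point from camera to tool coordinates, whose origin is the TCP and whose axes are the flange's). Camera axes: x right, y down, z forward; pixel columns grow to the right and rows downward; lengths in mm; the calibration is good to about 2 mm. The wrist camera is an equidistant fisheye: a pixel r from the principal point sees the ray r / f radians off the axis. A picture is of the moment at which its call begins: read the wrist's pose just before it.
- finish_job(): hands the job in; it is judged then, once.
The state is a dict: "time_s": time; "joints": joint angles; "dq": joint speeds; "tau": joint torques, N m; "eef_pos": TCP position; "ee_rot": TCP orientation; "force": force on the tool from outside, world axes, zero at the start; "wrist_torque": the same for the moment, N m; "grip_width": opening from 0.0 (shut) to 1.0 (fully open); "grip_force": force on a finger pad.
Only numpy, scipy, OpenCV 4.12 (cv2) and the standard library are available. Lean on these libraries where they do the work, as an engineer would, in place of code of your own. Each camera call takes 0.05 s, during which the arm holds its last target. There are 200 camera calls.

## Working session

There is one attempt and no reset: what is moved stays moved. The work goes in short steps, Python scripts to look and compute and a tool call to move; the robot and the scene stay as the last step left them, time stands still between calls to the robot, and variables do not carry over. Pictures are saved under pics/ and viewed, at most 10 in all, crops included, and the job is handed in when it is done.

Besides the shell and the picture viewer there is one more tool, called after "Call:" by a JSON object that holds its "name" and its "arguments". step_arm: Moves the arm, as the interface text tells. Its arguments: {"type":"object","properties":{"plan":{"type":"array"},"squeeze":{"type":"number"}},"required":["plan"]}

```bash
ls; mkdir -p pics; cat > h.py <<'E'
from rig import *
import numpy as np, cv2
from scipy.spatial.transform import Rotation as R
def save(c,n): cv2.imwrite('pics/'+n,cv2.cvtColor(c['color'],cv2.COLOR_RGB2BGR))
def foc(c): return 240/np.tan(np.radians(c['vertical_fov']/2))
def world(c,u,v,zp):
    f=foc(c); M=cv2.Rodrigues(np.array(c['rvec'],float))[0]; t=np.array(c['tvec'],float).ravel()
    d=M.T@np.array([(u-c['cx'])/f,(v-c['cy'])/f,1]); o=-M.T@t
    return o+d*(zp-o[2])/d[2]
def pose(s):
    q=s['ee_rot']; return np.array(s['eef_pos']),R.from_quat([q[1],q[2],q[3],q[0]])
def wworld(c,s,u,v,zp):
    p,r=pose(s); f=foc(c); x,y=u-c['cx'],v-c['cy']; rr=np.hypot(x,y)+1e-9; th=rr/f
    m=np.array(c['mount']); d=np.array([x/rr*np.sin(th),y/rr*np.sin(th),np.cos(th)])
    o=p+r.apply(m[:3,3]); d=r.apply(m[:3,:3]@d)
    return o+d*(zp-o[2])/d[2]
E
python3 - <<'E'
from h import *
s=sense();print(s)
a=capture('top');b=capture('wrist')
save(a,'top0.png');save(b,'wrist0.png')
for c in(a,b):print({k:v for k,v in c.items() if k not in('color','depth')})
E
```

```text
pics
{'time_s': 0.0, 'joints': array([ 9.11599907e-01,  3.13446749e-01,  1.49843166e+00, -6.83943196e-06,
        1.33098406e+00, -2.23382689e-01]), 'dq': array([-1.86205919e-03,  9.34460399e-04,  3.34884117e-05,  1.68020125e-04,
       -8.70093976e-04, -7.67033298e-04]), 'tau': array([-1.34139569e-03, -4.12260926e+01, -2.59744745e+01, -2.37601716e-04,
        4.01241836e-03, -1.84146040e-05]), 'eef_pos': array([221.53034391, 475.79391076, 303.33871958]), 'ee_rot': array([-2.68168389e-04,  2.16185623e-01,  9.76352074e-01, -5.75500526e-04]), 'force': array([0.31210029, 0.16375998, 0.69604669]), 'wrist_torque': array([-0.02159232, -0.00917135, -0.02367869]), 'grip_force': 0.0, 'grip_width': 0.9982384618633583}
{'vertical_fov': 43.108884985082916, 'cx': 311.675921321799, 'cy': 240.47411646320367, 'rvec': array([ 2.10593276, -2.13022048,  0.20751362]), 'tvec': array([-116.76580672,  523.76589677,  973.0725218 ])}
{'vertical_fov': 65.70646984690485, 'cx': 318.1179004157805, 'cy': 242.1775726502748, 'mount': array([[-1.03612105e-04, -9.55153309e-01, -2.96111712e-01,
         7.52817261e+01],
       [ 9.99998302e-01,  4.45790980e-04, -1.78787477e-03,
        -1.20226374e-01],
       [ 1.83969844e-03, -2.96111394e-01,  9.55151641e-01,
        -7.10041086e+01],
       [ 0.00000000e+00,  0.00000000e+00,  0.00000000e+00,
         1.00000000e+00]])}
```

View pics/top0.png

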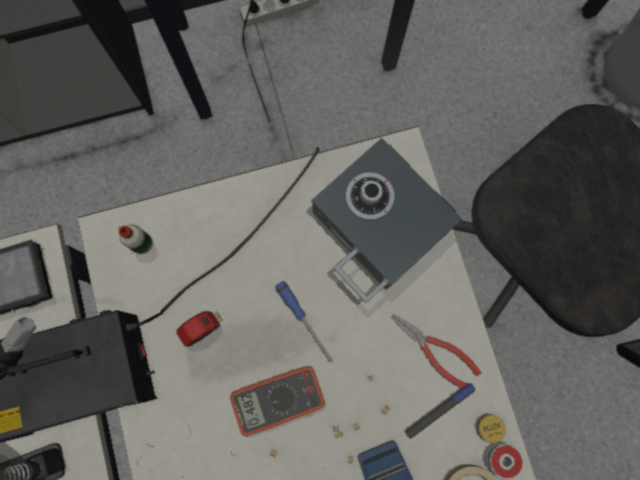

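The top view shows the box, with lid corners near (383,139), (460,215), (387,290) and (313,204). The dial is at (370,193) and the handle near (360,277). The bystanders are well clear of the box.

```bash
python3 - <<'E'
from h import *
c=capture('top')
for n,u,v,z in [('c1',383,139,85),('c2',460,215,85),('c3',387,290,85),('c4',313,204,85),('dial',370,195,94),('knob',372,190,120),('handle',359,279,77),('tape',198,328,60),('screw',305,320,20),('pl',430,345,10)]:
    print(n,world(c,u,v,z).round(1), c['depth'][v,u])
im=c['color'].astype(int)[160:230,330:410]; 
m=(im[...,0]>1.6*im[...,1]+20)&(im[...,0]>70)
v,u=np.nonzero(m);print(list(zip(u+330,v+160)))
E
```

```text
c1 [ 688.7 -244.9   85. ] 1021.1946
c2 [ 555.5 -366.9   85. ] 1858.9865
c3 [ 433.4 -242.6   85. ] 1059.6075
c4 [ 577.  -125.6   85. ] 1009.65643
dial [ 588.8 -219.2   94. ] 964.76483
knob [ 589.8 -220.   120. ] 967.441
handle [ 452.7 -198.8   77. ] 1060.176
tape [377.8  63.7  60. ] 986.5619
screw [ 391.4 -109.9   20. ] 1033.1917
pl [ 347.4 -321.5   10. ] 1038.794
[(np.int64(385), np.int64(190)), (np.int64(386), np.int64(190)), (np.int64(387), np.int64(190)), (np.int64(384), np.int64(191)), (np.int64(385), np.int64(191)), (np.int64(386), np.int64(191)), (np.int64(387), np.int64(191))]
```

View pics/wrist0.png

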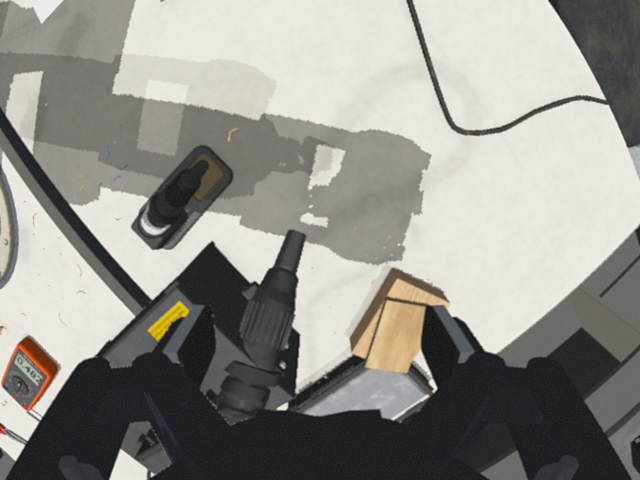

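The wrist camera shows only the left work area from the start pose, with no box in view. Next I check how high things stand along the way to the dial.

```bash
python3 - <<'E'
from h import *
s=sense();p,r=pose(s)
c=capture('top');f=foc(c);M=cv2.Rodrigues(c['rvec'])[0]
d=c['depth'];v,u=np.nonzero(d);z=d[v,u]
X=np.c_[(u-c['cx'])/f*z,(v-c['cy'])/f*z,z]-c['tvec'].ravel();W=X@M
for x in range(100,750,100):
  print(x,[(y,int(W[k,2].max())) for y in range(-400,600,100) if (k:=(W[:,0]>=x)&(W[:,0]<x+100)&(W[:,1]>=y)&(W[:,1]<y+100)).any()])
t=world(c,385.7,190.6,94);print('red',t)
tgt=np.array([545,-170,300])
print(r.inv().apply(tgt-p)/10, r.as_matrix().round(3))
S=capture('scene');save(S,'scene0.png')
E
```

```text
100 [(-400, 31), (-300, 61), (-200, 48), (-100, 21), (0, 8), (100, 8), (200, 49), (300, 85), (400, -1)]
200 [(-400, 26), (-300, 23), (-200, 38), (-100, 46), (0, 37), (100, 129), (200, 129), (300, 128)]
300 [(-400, 16), (-300, 14), (-200, 37), (-100, 37), (0, 69), (100, 128), (200, 180), (300, 175), (400, 7)]
400 [(-400, 90), (-300, 92), (-200, 89), (-100, 28), (0, 56), (100, 123), (200, 58), (300, 43), (400, 40), (500, -735)]
500 [(-400, 92), (-300, 126), (-200, 98), (-100, 14), (0, 12), (100, 130), (200, 7), (300, 43), (400, 40), (500, -739)]
600 [(-400, 91), (-300, 124), (-200, 96), (-100, 13), (0, 7), (100, 5), (200, 1), (500, -738)]
700 [(-400, 9), (-300, 5), (-200, 6), (400, -739), (500, -737)]
red [ 595.9519358 -245.1513442   94.       ]
[-56.58441719 -44.89375013   0.37662476] [[-0.907  0.422 -0.001]
 [ 0.422  0.907 -0.001]
 [ 0.    -0.001 -1.   ]]
```

View pics/scene0.png

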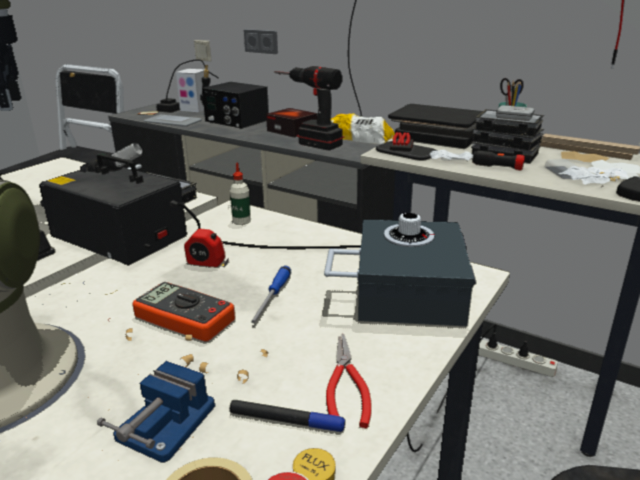

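Nothing on the way stands higher than about 180 mm. The top view puts red at about 27° clockwise of the index, so roughly 37 on the dial. I move above the dial, turning the wrist for range.

Call:
{"name": "step_arm", "arguments": {"plan": [{"offset": [-62.6, -47.5, 0.3], "rot": [0, 0, 145], "gripper": 6}, {"offset": [-62.6, -47.5, 0.3], "rot": [0, 0, 145], "gripper": 6}, {"offset": [-62.6, -47.5, 0.3], "rot": [0, 0, 145], "gripper": 6}, {"offset": [-62.6, -47.5, 0.3], "rot": [0, 0, 145], "gripper": 6}, {"offset": [-62.6, -47.5, 0.3], "rot": [0, 0, 145], "gripper": 6}, {"offset": [-62.6, -47.5, 0.3], "rot": [0, 0, 145], "gripper": 6}, {"offset": [-62.6, -47.5, 0.3], "rot": [0, 0, 145], "gripper": 6}, {"offset": [-62.6, -47.5, 0.3], "rot": [0, 0, 145], "gripper": 6}, {"offset": [-62.6, -47.5, 0.3], "rot": [0, 0, 145], "gripper": 6}, {"offset": [-62.6, -47.5, 0.3], "rot": [0, 0, 145], "gripper": 6}, {"offset": [-62.6, -47.5, 0.3], "rot": [0, 0, 145], "gripper": 6}, {"offset": [-62.6, -47.5, 0.3], "rot": [0, 0, 145], "gripper": 6}], "squeeze": 20}}

```text
time_s: 1.45
eef_pos: [502.4, -56.7, 301.6]
ee_rot: [0.0, 0.901, 0.435, 0.0]
force: [0.9, 0.5, 0.1]
grip_width: 0.703
grip_force: 0.0
```

```bash
cat > go.py <<'E'
from h import *
import sys
# usage: go.py x y z yaw -> offset, rot from the present pose
a=list(map(float,sys.argv[1:5]));s=sense();p,r=pose(s)
x=r.apply([1,0,0]);yaw=np.degrees(np.arctan2(x[1],x[0]))
print('p',p.round(1),'yaw',yaw.round(2),'q',s['joints'].round(2),'t',s['time_s'])
D=lambda w:np.column_stack([[np.cos(w),np.sin(w),0],[np.sin(w),-np.cos(w),0],[0,0,-1]])
T=R.from_matrix(D(np.radians(a[3])))
print('off cm',(r.inv().apply(np.array(a[:3])-p)/10).round(2),'rot',(np.degrees((r.inv()*T).as_rotvec())).round(1))
E
python3 go.py 589 -219 300 10
```

```text
p [502.4 -56.7 301.6] yaw 51.52 q [-0.34  0.27  1.56  0.    1.31  0.33] t 1.45
off cm [-7.31 16.88  0.16] rot [ 0.  -0.  41.5]
```

Call:
{"name": "step_arm", "arguments": {"plan": [{"offset": [-7.3, 16.9, 0.2], "rot": [0, 0, 41.5], "gripper": 6}, {"offset": [-7.3, 16.9, 0.2], "rot": [0, 0, 41.5], "gripper": 6}, {"offset": [-7.3, 16.9, 0.2], "rot": [0, 0, 41.5], "gripper": 6}, {"offset": [-7.3, 16.9, 0.2], "rot": [0, 0, 41.5], "gripper": 6}, {"offset": [-7.3, 16.9, 0.2], "rot": [0, 0, 41.5], "gripper": 6}, {"offset": [-7.3, 16.9, 0.2], "rot": [0, 0, 41.5], "gripper": 6}, {"offset": [-7.3, 16.9, 0.2], "rot": [0, 0, 41.5], "gripper": 6}, {"offset": [-7.3, 16.9, 0.2], "rot": [0, 0, 41.5], "gripper": 6}]}}

```text
time_s: 2.25
eef_pos: [589.7, -215.7, 299.9]
ee_rot: [0.0, 0.996, 0.092, 0.0]
force: [0.6, 0.2, 0.5]
grip_width: 0.701
grip_force: 0.0
```

```bash
cat > look.py <<'E'
from h import *
import sys
s=sense();c=capture('wrist');save(c,sys.argv[1])
np.savez('last.npz',color=c['color'])
print(s['eef_pos'],s['joints'].round(2),s['force'],s['wrist_torque'])
im=c['color'].astype(int)
m=((im[...,0]>1.8*im[...,1]+20)&(im[...,0]>1.8*im[...,2]+20)).astype(np.uint8)
n,l,st,ce=cv2.connectedComponentsWithStats(m)
for i in range(1,n):
    if st[i,4]>8: print(st[i],ce[i].round(1),wworld(c,s,*ce[i],94).round(1),wworld(c,s,*ce[i],89).round(1))
E
python3 look.py w1.png
```

```text
[ 589.68356413 -215.65914544  299.91438279] [-0.54  0.55  1.16  0.    1.43  0.85] [0.60674473 0.15813415 0.53707813] [-0.01380663  0.02614627  0.04009938]
[356 204   7   5  11] [359.2 206.2] [ 613.7 -243.8   94. ] [ 612.8 -244.5   89. ]
[348 226  11   6  52] [352.9 228.6] [ 595.4 -242.7   94. ] [ 594.2 -243.4   89. ]
[  45  311   51   48 1301] [ 70.3 334.6] [433.7  16.7  94. ] [429.5  20.6  89. ]
[ 17 335  10  16  95] [ 21.6 342.5] [396.2  98.9  94. ] [391.4 104.3  89. ]
[360 396  33  20 235] [376.4 404.9] [ 425.1 -305.6   94. ] [ 420.8 -307.4   89. ]
[127 402   6   8  24] [129.7 405.4] [357.5 -49.3  94. ] [351.9 -46.6  89. ]
[352 404   8   7  38] [355.6 407.8] [ 418.5 -286.    94. ] [ 414.1 -287.5   89. ]
[178 410  13   3  28] [185.2 411. ] [ 372.8 -115.6   94. ] [ 367.5 -114.1   89. ]
[189 416   4   5  14] [190.6 417.9] [ 364.  -121.5   94. ] [ 358.6 -120.1   89. ]
```

View pics/w1.png

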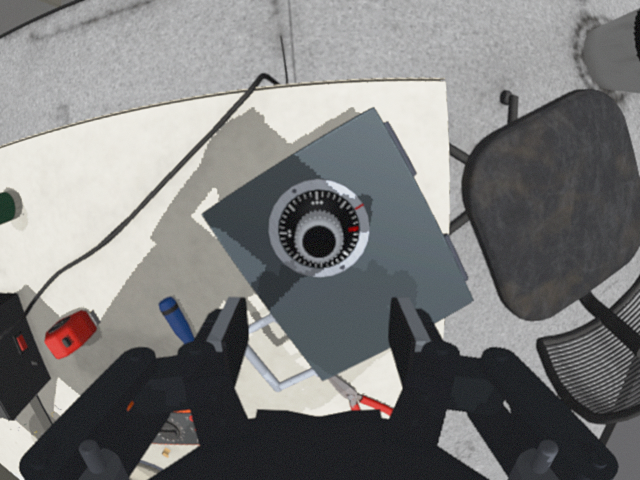

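The dial ring is centred near (319.5,228), the zero mark at (353,229) and the index at (359,206). The lid corners are near (374,108), (203,215), (315,378) and (472,298).

```bash
python3 - <<'E'
from h import *
s=sense();c=capture('wrist')
P={}
for n,u,v,z in [('c1',374,108,85),('c4',203,215,85),('c3',315,378,85),('c2',472,298,85),('ring',319.5,228,89),('knobtop',319,240,120),('ind',359.2,206.2,89),('zero',352.9,228.6,94)]:
    P[n]=wworld(c,s,u,v,z);print(n,P[n].round(1),c['depth'][int(v),int(u)])
C=sum(P[k] for k in('c1','c2','c3','c4'))/4
x=(P['c1']+P['c2']-P['c3']-P['c4']);y=(P['c1']+P['c4']-P['c2']-P['c3'])
print(C,np.hypot(*x[:2])/2,np.hypot(*y[:2])/2,np.degrees(np.arctan2(x[1],x[0])),np.degrees(np.arctan2(y[1],y[0]))-90)
a=P['ind']-P['ring'];b=P['zero']-P['ring']
for w in(a,b):print(np.hypot(*w[:2]),np.degrees(np.arctan2(w[1],w[0])))
# ring by hough
g=cv2.cvtColor(c['color'],cv2.COLOR_RGB2GRAY)
h=cv2.HoughCircles(cv2.medianBlur(g[160:300,240:400],3),cv2.HOUGH_GRADIENT,1,50,param1=80,param2=25,minRadius=35,maxRadius=60)
print(h)
E
```

```text
c1 [ 689.7 -241.1   85. ] 266.3165
c4 [ 582.7 -122.4   85. ] 291.1609
c3 [ 442.8 -240.8   85. ] 439.57587
c2 [ 550.3 -366.    85. ] 312.6737
ring [ 589.9 -217.5   89. ] 258.01022
knobtop [ 589.3 -217.1  120. ] 261.19962
ind [ 612.8 -244.6   89. ] 286.02243
zero [ 595.5 -242.8   94. ] 287.35416
[ 566.37019146 -242.56963766   85.        ] 162.39326082615057 185.2022118094843 -48.64178357853657 -48.94586954421045
35.48947763047175 -49.760995743445505
25.849188101332143 -77.50915721825041
[[[77.5 67.5 49.2]]]
```

Call:
{"name": "step_arm", "arguments": {"plan": [{"offset": [0, 0.16, 4], "rot": [0, 0, 0], "gripper": 6}, {"offset": [0, 0.16, 8], "rot": [0, 0, 0], "gripper": 6}, {"offset": [0, 0.16, 11], "rot": [0, 0, 0], "gripper": 6}, {"offset": [0, 0.16, 12.8], "rot": [0, 0, 0], "gripper": 6}, {"offset": [0, 0.16, 12.8], "rot": [0, 0, 0], "gripper": 6}, {"offset": [0, 0.16, 12.8], "rot": [0, 0, 0], "gripper": 6}]}}

```text
time_s: 2.95
eef_pos: [590.3, -217.9, 172.6]
ee_rot: [0.0, 0.996, 0.091, 0.0]
force: [0.8, 0.1, 0.0]
grip_width: 0.703
grip_force: 0.0
```

```bash
python3 look.py w2.png | head -4; python3 go.py 589.7 -217.3 171 10
```

```text
[ 590.34949906 -217.86988654  172.61653857] [-0.54  0.66  1.32 -0.    1.16  0.85] [0.75890525 0.08253878 0.00911447] [-0.03991359  0.00785677 -0.03577326]
[378 260  13  10  41] [383.9 264.6] [ 614.2 -243.1   94. ] [ 612.6 -244.4   89. ]
[364 297  18  11 124] [372.6 301.9] [ 595.8 -242.4   94. ] [ 593.5 -243.7   89. ]
[   0  364   41   58 1397] [ 17.4 390. ] [472.3 -22.7  94. ] [465.9 -16.6  89. ]
p [ 590.5 -218.   173.2] yaw 10.44 q [-0.54  0.66  1.32 -0.    1.16  0.85] t 3.0
off cm [-0.07 -0.09  0.22] rot [ 0.1 -0.1  0.4]
```

View pics/w2.png

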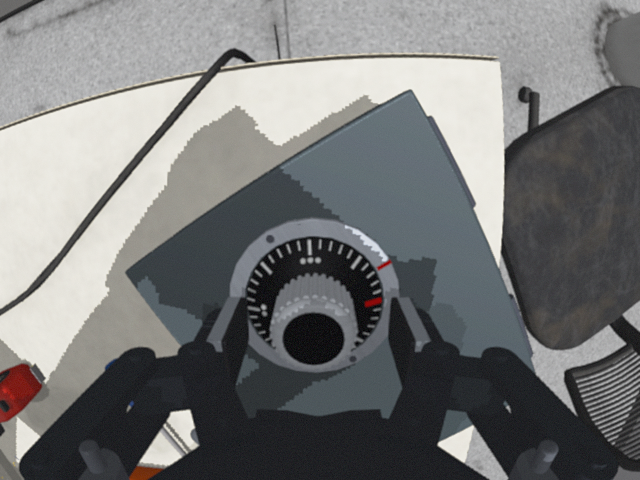

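The knob top is at (313,337), centred between the fingers at about 240 and 397. The zero mark is at (373,302), and the picture agrees with a setting of about 37. I grip lightly.

Call:
{"name": "step_arm", "arguments": {"plan": [{"offset": [0, 0, 0.1], "rot": [0, 0, 0], "gripper": 4}, {"offset": [0, 0, 0.1], "rot": [0, 0, 0], "gripper": 3}, {"offset": [0, 0, 0.1], "rot": [0, 0, 0], "gripper": 2.5}, {"offset": [0, 0, 0.1], "rot": [0, 0, 0], "gripper": 2.5}, {"offset": [0, 0, 0.1], "rot": [0, 0, 0], "gripper": 2.5}, {"offset": [0, 0, 0.1], "rot": [0, 0, 0], "gripper": 2.5}, {"offset": [0, 0, 0.1], "rot": [0, 0, 0], "gripper": 2.5}], "squeeze": 20}}

```text
time_s: 3.7
eef_pos: [590.2, -216.4, 172.2]
ee_rot: [-0.001, 0.996, 0.091, 0.0]
force: [-3.3, 9.3, 9.0]
grip_width: 0.389
grip_force: 19.9
```

Call:
{"name": "step_arm", "arguments": {"plan": [{"offset": [0, 0, 0], "rot": [0, 0, -4], "gripper": 2.5}, {"offset": [0, 0, 0], "rot": [0, 0, -8], "gripper": 2.5}, {"offset": [0, 0, 0], "rot": [0, 0, -12], "gripper": 2.5}, {"offset": [0, 0, 0], "rot": [0, 0, -16], "gripper": 2.5}, {"offset": [0, 0, 0], "rot": [0, 0, -20], "gripper": 2.5}]}}

```text
time_s: 4.2
eef_pos: [590.1, -216.0, 172.1]
ee_rot: [-0.002, 0.965, 0.264, 0.0]
force: [-5.3, 11.0, 10.4]
grip_width: 0.39
grip_force: 20.1
```

```bash
python3 -c "
from h import *
s=sense();print(s['eef_pos'],s['force'],s['wrist_torque'],s['grip_width'],s['grip_force'])"; python3 go.py 589.7 -217.3 171 30;python3 look.py w3.png | head -4
```

```text
[ 590.05324106 -216.03923346  172.13033467] [-5.27079298 11.04498836 10.35948825] [ 1.94800703  0.80828923 -0.08911337] 0.39049134483952697 20.051587522029877
p [ 590.1 -216.   172.1] yaw 30.6 q [-0.54  0.66  1.32  0.    1.16  0.5 ] t 4.2
off cm [-0.09  0.09  0.11] rot [-0.2 -0.1  0.6]
[ 590.05324106 -216.03923346  172.13033467] [-0.54  0.66  1.32  0.    1.16  0.5 ] [-5.27079298 11.04498836 10.35948825] [ 1.94800703  0.80828923 -0.08911337]
[389 287  15   5  41] [396.  289.2] [ 614.  -242.4   94. ] [ 612.7 -244.6   89. ]
[378 297   7   8  42] [381.2 300.5] [ 606.1 -239.8   94. ] [ 604.4 -241.8   89. ]
[   0  376   78   49 1491] [ 35.5 400.7] [414.5 -90.1  94. ] [406.4 -87.1  89. ]
```

Call:
{"name": "step_arm", "arguments": {"plan": [{"offset": [0.03, -0.17, -0.15], "rot": [0, 0, 0], "gripper": 2.5}, {"offset": [0.03, -0.17, -0.15], "rot": [0, 0, -6], "gripper": 2.5}, {"offset": [0.03, -0.17, -0.15], "rot": [0, 0, -13], "gripper": 2.5}, {"offset": [0.03, -0.17, -0.15], "rot": [0, 0, -20], "gripper": 2.5}, {"offset": [0.03, -0.17, -0.15], "rot": [0, 0, -27], "gripper": 2.5}, {"offset": [0.03, -0.17, -0.15], "rot": [0, 0, -34], "gripper": 2.5}, {"offset": [0.03, -0.17, -0.15], "rot": [0, 0, -41], "gripper": 2.5}, {"offset": [0.03, -0.17, -0.15], "rot": [0, 0, -48], "gripper": 2.5}, {"offset": [0.03, -0.17, -0.15], "rot": [0, 0, -55], "gripper": 2.5}, {"offset": [0.03, -0.17, -0.15], "rot": [0, 0, -60], "gripper": 2.5}, {"offset": [0.03, -0.17, -0.15], "rot": [0, 0, -60], "gripper": 2.5}]}}

```text
time_s: 5.35
eef_pos: [588.9, -215.1, 172.3]
ee_rot: [-0.002, 0.704, 0.711, 0.0]
force: [-4.6, 6.6, 2.5]
grip_width: 0.387
grip_force: 22.3
```

```bash
python3 -c "
from h import *
s=sense();print(s['eef_pos'],s['force'],s['wrist_torque'],s['grip_width'],s['grip_force'])"; python3 go.py 589.7 -217.3 171 90;python3 look.py w4.png | head -5
```

```text
[ 588.8906761  -215.08957757  172.28386844] [-4.61624891  6.55695511  2.54826792] [1.20542636 0.76221526 0.05630995] 0.38661008167685673 22.300085127353668
p [ 588.9 -215.1  172.3] yaw 90.57 q [-0.54  0.66  1.32  0.    1.16 -0.55] t 5.35
off cm [-0.22  0.08  0.13] rot [-0.1 -0.2  0.6]
[ 588.8906761  -215.08957757  172.28386844] [-0.54  0.66  1.32  0.    1.16 -0.55] [-4.61624891  6.55695511  2.54826792] [1.20542636 0.76221526 0.05630995]
[378 297   8   7  48] [381.6 299.9] [ 617.3 -213.    94. ] [ 618.3 -215.5   89. ]
[ 25 333  33  54 524] [ 36.6 358.4] [ 411.6 -264.8   94. ] [ 405.6 -269.    89. ]
[ 46 345  26  62 612] [ 62.7 377.5] [ 430.2 -276.    94. ] [ 424.9 -280.6   89. ]
```

View pics/w4.png

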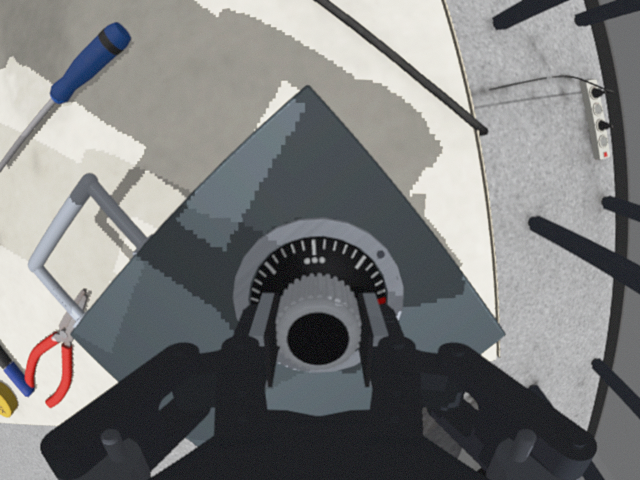

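The three-dot 30 mark is at (314,247) and the zero mark is partly hidden at (382,300). The dial has followed the tool without slipping. I work out the remaining angle.

```bash
python3 - <<'E'
from h import *
s=sense();c=capture('wrist');np.save('c.npy',c['color'])
for u,v in [(314,240),(314,255),(364,262),(273,266)]:
    w=wworld(c,s,u,v,94);
    for C in((589.7,-217.3),(589.2,-215.8)):
        d=w[:2]-C;print(u,v,w.round(1),np.hypot(*d).round(1),np.degrees(np.arctan2(d[1],d[0])).round(1))
E
```

```text
314 240 [ 586.8 -185.2   94. ] 32.2 95.2
314 240 [ 586.8 -185.2   94. ] 30.7 94.5
314 255 [ 586.8 -191.9   94. ] 25.6 96.5
314 255 [ 586.8 -191.9   94. ] 24.0 95.7
364 262 [ 608.3 -194.9   94. ] 29.1 50.2
364 262 [ 608.3 -194.9   94. ] 28.3 47.5
273 266 [ 569.1 -197.1   94. ] 28.9 135.6
273 266 [ 569.1 -197.1   94. ] 27.5 137.1
```

Call:
{"name": "step_arm", "arguments": {"plan": [{"offset": [0.07, -0.05, 0], "rot": [0, 0, -5], "gripper": 2.5}, {"offset": [0.07, -0.05, 0], "rot": [0, 0, -11], "gripper": 2.5}, {"offset": [0.07, -0.05, 0], "rot": [0, 0, -17], "gripper": 2.5}, {"offset": [0.07, -0.05, 0], "rot": [0, 0, -23], "gripper": 2.5}, {"offset": [0.07, -0.05, 0], "rot": [0, 0, -29], "gripper": 2.5}, {"offset": [0.07, -0.05, 0], "rot": [0, 0, -34], "gripper": 2.5}, {"offset": [0.07, -0.05, 0], "rot": [0, 0, -37], "gripper": 2.5}, {"offset": [0.07, -0.05, 0], "rot": [0, 0, -38], "gripper": 2.5}, {"offset": [0.07, -0.05, 0], "rot": [0, 0, -38], "gripper": 2.5}]}}

```text
time_s: 6.35
eef_pos: [588.0, -215.2, 172.3]
ee_rot: [-0.002, 0.435, 0.9, -0.0]
force: [-6.9, 2.5, 2.1]
grip_width: 0.39
grip_force: 22.3
```

```bash
cat > st.py <<'E'
from h import *
s=sense();p,r=pose(s);x=r.apply([1,0,0])
print(s['time_s'],p.round(1),'yaw',np.degrees(np.arctan2(x[1],x[0])).round(2),'q6',s['joints'][5].round(3),'F',s['force'].round(1),'T',s['wrist_torque'].round(3),'tau6',s['tau'][5].round(3),s['grip_width'].round(3),s['grip_force'].round(1))
E
python3 st.py; python3 look.py w5.png | head -5
python3 -c "
import cv2;i=cv2.imread('pics/w5.png')[210:400,220:420];cv2.imwrite('pics/w5c.png',cv2.resize(i,None,fx=3,fy=3))"
```

```text
[ 588.03684917 -215.23437377  172.30317844] [-0.54  0.65  1.33 -0.    1.16 -1.21] [-6.86470758  2.45403198  2.06448457] [0.4869259  1.11529422 0.01136295]
[  0 147  21  13 177] [  7.  152.9] [ 411.9 -255.7   94. ] [ 407.5 -259.    89. ]
[  0 165  25  37 369] [ 10.4 182.2] [ 422.  -267.8   94. ] [ 418.  -271.5   89. ]
[378 297   8   8  48] [381.6 300. ] [ 609.  -196.3   94. ] [ 611.3 -197.6   89. ]
[322 370   3   4  11] [322.9 371.6] [ 613.1 -243.7   94. ] [ 615.5 -246.6   89. ]Traceback (most recent call last):
  File "st.py", line 3, in <module>
    print(s['time_s'],p.round(1),'yaw',np.degrees(np.arctan2(x[1],x[0])).round(2),'q6',s['joints'][5].round(3),'F',s['force'].round(1),'T',s['wrist_torque'].round(3),'tau6',s['tau'][5].round(3),s['grip_width'].round(3),s['grip_force'].round(1))
                                                                                                                                                                                                  ^^^^^^^^^^^^^^^^^^^^^
AttributeError: 'float' object has no attribute 'round'
```

View pics/w5c.png

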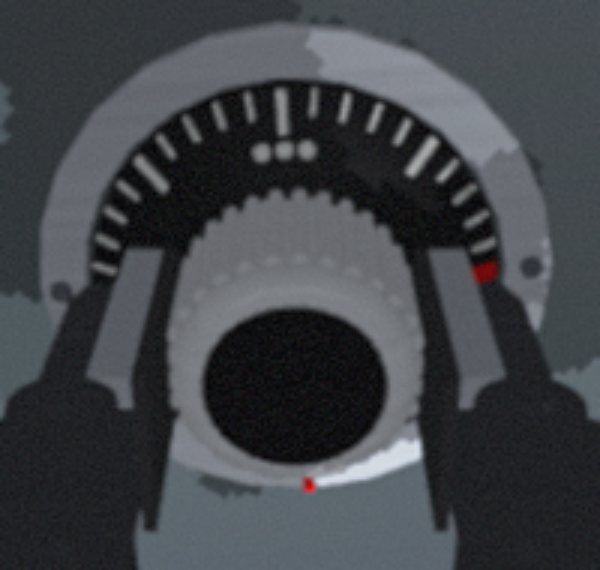

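The 30 mark, at (314,245) in the full picture, stands opposite the index at (323,372), with the ring centre between them. So 10 is at the index. Now I turn right, quickly over the first 45°, where no stop can come.

Call:
{"name": "step_arm", "arguments": {"plan": [{"offset": [0.07, -0.05, 0], "rot": [0, 0, 0], "gripper": 2.5}, {"offset": [0.07, -0.05, 0], "rot": [0, 0, 5], "gripper": 2.5}, {"offset": [0.07, -0.05, 0], "rot": [0, 0, 10], "gripper": 2.5}, {"offset": [0.07, -0.05, 0], "rot": [0, 0, 15], "gripper": 2.5}, {"offset": [0.07, -0.05, 0], "rot": [0, 0, 20], "gripper": 2.5}, {"offset": [0.07, -0.05, 0], "rot": [0, 0, 25], "gripper": 2.5}, {"offset": [0.07, -0.05, 0], "rot": [0, 0, 30], "gripper": 2.5}, {"offset": [0.07, -0.05, 0], "rot": [0, 0, 35], "gripper": 2.5}, {"offset": [0.07, -0.05, 0], "rot": [0, 0, 40], "gripper": 2.5}, {"offset": [0.07, -0.05, 0], "rot": [0, 0, 43], "gripper": 2.5}, {"offset": [0.07, -0.05, 0], "rot": [0, 0, 45], "gripper": 2.5}, {"offset": [0.07, -0.05, 0], "rot": [0, 0, 45], "gripper": 2.5}]}}

```text
time_s: 7.6
eef_pos: [588.6, -214.9, 172.4]
ee_rot: [0.0, 0.747, 0.665, 0.001]
force: [3.9, 4.0, -1.3]
grip_width: 0.386
grip_force: 21.9
```

```bash
sed -i "s/s\['grip_width'\].round(3)/s['grip_width']/; s/s\['grip_force'\].round(1)/s['grip_force']/; s/s\['tau'\]\[5\].round(3)/s['tau'][5]/" st.py; python3 st.py
```

```text
7.6 [ 588.6 -214.9  172.4] yaw 83.39 q6 -0.422 F [ 3.9  4.  -1.3] T [ 0.639 -0.654 -0.035] tau6 0.2756351977586746 0.3863410838679525 21.92382663488388
```

```bash
cat >> st.py <<'E'
import sys
for i in range(int(sys.argv[1]) if len(sys.argv)>1 else 1):
    c=capture('wrist');s=sense();im=c['color'][285:315,365:400].astype(int)
    m=(im[...,0]>1.8*im[...,1]+20);v,u=np.nonzero(m)
    print(s['wrist_torque'].round(3),round(float(s['tau'][5]),3),s['force'].round(1),(u.mean()+365).round(1) if len(u) else 0,(v.mean()+285).round(1) if len(u) else 0,len(u))
E
python3 st.py 5
```

```text
7.6 [ 588.6 -214.9  172.4] yaw 83.39 q6 -0.422 F [ 3.9  4.  -1.3] T [ 0.639 -0.654 -0.035] tau6 0.2756351977586746 0.3863410838679525 21.92382663488388
[ 0.724 -0.616 -0.044] 0.046 [ 4.7  4.3 -1.6] 381.8 300.2 49
[ 0.689 -0.629 -0.096] -0.056 [ 3.8  4.8 -1.9] 381.7 300.1 52
[ 0.69  -0.662 -0.152] -0.082 [ 3.5  4.2 -1.8] 381.7 300.1 52
[ 0.711 -0.573 -0.061] -0.088 [ 3.8  4.1 -1.1] 381.6 300.2 51
[ 0.724 -0.64  -0.091] -0.089 [ 3.9  4.  -2.5] 381.7 300.2 50
```

Call:
{"name": "step_arm", "arguments": {"plan": [{"offset": [0.04, 0.04, 0], "rot": [0, 0, 2.5], "gripper": 2.5}, {"offset": [0.04, 0.04, 0], "rot": [0, 0, 5], "gripper": 2.5}, {"offset": [0.04, 0.04, 0], "rot": [0, 0, 7.5], "gripper": 2.5}, {"offset": [0.04, 0.04, 0], "rot": [0, 0, 9], "gripper": 2.5}, {"offset": [0.04, 0.04, 0], "rot": [0, 0, 10], "gripper": 2.5}, {"offset": [0.04, 0.04, 0], "rot": [0, 0, 11], "gripper": 2.5}, {"offset": [0.04, 0.04, 0], "rot": [0, 0, 12], "gripper": 2.5}]}}

```text
time_s: 8.55
eef_pos: [588.9, -214.9, 172.3]
ee_rot: [0.0, 0.812, 0.583, 0.0]
force: [5.2, 3.5, -1.7]
grip_width: 0.389
grip_force: 21.9
```

```bash
python3 st.py 3
```

```text
8.55 [ 588.9 -214.9  172.3] yaw 71.38 q6 -0.212 F [ 5.2  3.5 -1.7] T [ 0.565 -0.714  0.105] tau6 -0.108198425732553 0.3889012935886142 21.941410303115845
[ 0.593 -0.674  0.067] 0.054 [ 3.5  4.  -1.3] 381.6 299.9 51
[ 0.631 -0.686  0.004] 0.188 [ 4.4  2.5 -0.5] 381.7 300.0 49
[ 0.58  -0.668  0.042] 0.065 [ 4.8  3.4 -1.7] 381.7 300.0 49
```

Call:
{"name": "step_arm", "arguments": {"plan": [{"offset": [0, 0, 0], "rot": [0, 0, 0.7], "gripper": 2.5}, {"offset": [0, 0, 0], "rot": [0, 0, 1.4], "gripper": 2.5}, {"offset": [0, 0, 0], "rot": [0, 0, 2], "gripper": 2.5}]}}

```text
time_s: 9.0
eef_pos: [588.9, -214.9, 172.3]
ee_rot: [0.0, 0.822, 0.569, 0.0]
force: [4.9, 2.8, -1.5]
grip_width: 0.388
grip_force: 22.0
```

```bash
python3 st.py 2
```

```text
9.0 [ 588.9 -214.9  172.3] yaw 69.39 q6 -0.177 F [ 4.9  2.8 -1.5] T [ 0.601 -0.788  0.177] tau6 0.0006471820233855397 0.38772563013118777 21.980542838573456
[ 0.566 -0.747  0.084] 0.072 [ 4.   3.6 -0.1] 381.6 300.0 52
[ 0.542 -0.719  0.037] 0.141 [ 3.7  3.9 -1. ] 381.6 300.1 51
```

Call:
{"name": "step_arm", "arguments": {"plan": [{"offset": [0, 0, 0], "rot": [0, 0, 0.8], "gripper": 2.5}, {"offset": [0, 0, 0], "rot": [0, 0, 1.6], "gripper": 2.5}, {"offset": [0, 0, 0], "rot": [0, 0, 2.3], "gripper": 2.5}, {"offset": [0, 0, 0], "rot": [0, 0, 3], "gripper": 2.5}]}}

```text
time_s: 9.5
eef_pos: [589.0, -214.9, 172.4]
ee_rot: [0.0, 0.837, 0.547, 0.001]
force: [5.1, 4.0, -1.3]
grip_width: 0.387
grip_force: 22.0
```

```bash
python3 st.py 2
```

```text
9.5 [ 589.  -214.9  172.4] yaw 66.39 q6 -0.125 F [ 5.1  4.  -1.3] T [ 0.479 -0.844  0.144] tau6 -0.037034943234175444 0.38664010383117314 21.962704360485077
[ 0.537 -0.819  0.092] 0.063 [ 4.5  3.1 -1.6] 381.7 299.9 52
[ 0.507 -0.799  0.106] 0.149 [ 4.5  2.8 -1. ] 381.6 299.9 53
```

Call:
{"name": "step_arm", "arguments": {"plan": [{"offset": [0, 0, 0], "rot": [0, 0, 0.5], "gripper": 2.5}, {"offset": [0, 0, 0], "rot": [0, 0, 1], "gripper": 2.5}, {"offset": [0, 0, 0], "rot": [0, 0, 1.5], "gripper": 2.5}]}}

```text
time_s: 9.9
eef_pos: [589.0, -214.9, 172.3]
ee_rot: [0.0, 0.844, 0.537, 0.001]
force: [5.6, 2.8, -2.1]
grip_width: 0.39
grip_force: 22.0
```

```bash
python3 st.py 2
```

```text
9.9 [ 589.  -214.9  172.3] yaw 64.9 q6 -0.099 F [ 5.6  2.8 -2.1] T [ 0.562 -0.859  0.104] tau6 0.013942456862423569 0.3898059101938026 21.954989433288574
[ 0.54  -0.842  0.059] 0.081 [ 5.1  3.6 -2.3] 381.6 299.9 55
[ 0.575 -0.793  0.076] 0.138 [ 4.6  3.5 -1.5] 381.6 300.0 54
```

Call:
{"name": "step_arm", "arguments": {"plan": [{"offset": [0, 0, 0], "rot": [0, 0, 0.5], "gripper": 2.5}, {"offset": [0, 0, 0], "rot": [0, 0, 1], "gripper": 2.5}, {"offset": [0, 0, 0], "rot": [0, 0, 1.5], "gripper": 2.5}, {"offset": [0, 0, 0], "rot": [0, 0, 2], "gripper": 2.5}]}}

```text
time_s: 10.4
eef_pos: [589.0, -215.0, 172.3]
ee_rot: [0.001, 0.853, 0.522, 0.001]
force: [4.8, 3.5, -1.9]
grip_width: 0.389
grip_force: 21.9
```

```bash
python3 st.py 2
```

```text
10.4 [ 589.  -215.   172.3] yaw 62.9 q6 -0.064 F [ 4.8  3.5 -1.9] T [ 0.552 -0.896  0.121] tau6 0.016290131025016308 0.3885348091966478 21.942007541656494
[ 0.562 -0.859  0.062] 0.083 [ 5.4  4.3 -0.8] 381.7 299.8 53
[ 0.483 -0.87   0.062] 0.14 [ 5.3  3.3 -2.6] 381.8 299.9 52
```

Call:
{"name": "step_arm", "arguments": {"plan": [{"offset": [0, 0, 0], "rot": [0, 0, 0.6], "gripper": 2.5}, {"offset": [0, 0, 0], "rot": [0, 0, 1.2], "gripper": 2.5}, {"offset": [0, 0, 0], "rot": [0, 0, 1.8], "gripper": 2.5}, {"offset": [0, 0, 0], "rot": [0, 0, 2.4], "gripper": 2.5}]}}

```text
time_s: 10.9
eef_pos: [589.0, -215.0, 172.3]
ee_rot: [0.001, 0.864, 0.504, 0.001]
force: [5.7, 3.0, -2.5]
grip_width: 0.385
grip_force: 21.9
```

```bash
python3 st.py 2
```

```text
10.9 [ 589.  -215.   172.3] yaw 60.49 q6 -0.022 F [ 5.7  3.  -2.5] T [ 0.444 -0.955  0.157] tau6 -0.007416215375997126 0.3851856385984882 21.927123963832855
[ 0.513 -0.915  0.139] 0.076 [ 5.6  3.1 -1.9] 381.7 299.8 55
[ 0.51  -0.957  0.053] 0.149 [ 5.8  3.4 -0.8] 381.8 299.9 53
```

Call:
{"name": "step_arm", "arguments": {"plan": [{"offset": [0, 0, 0], "rot": [0, 0, 0.6], "gripper": 2.5}, {"offset": [0, 0, 0], "rot": [0, 0, 1.2], "gripper": 2.5}, {"offset": [0, 0, 0], "rot": [0, 0, 1.8], "gripper": 2.5}, {"offset": [0, 0, 0], "rot": [0, 0, 2.4], "gripper": 2.5}]}}

```text
time_s: 11.4
eef_pos: [589.1, -215.0, 172.3]
ee_rot: [0.001, 0.874, 0.486, 0.001]
force: [6.0, 3.0, -2.5]
grip_width: 0.388
grip_force: 21.9
```

```bash
python3 st.py 2
```

```text
11.4 [ 589.1 -215.   172.3] yaw 58.1 q6 0.02 F [ 6.   3.  -2.5] T [ 0.517 -0.975  0.179] tau6 -0.008329410629812628 0.38838890281102867 21.91177546977997
[ 0.521 -0.979  0.12 ] 0.075 [ 6.8  3.1 -1.4] 381.7 299.9 54
[ 0.495 -0.929  0.105] 0.148 [ 6.   3.2 -1.5] 381.7 299.8 52
```

Call:
{"name": "step_arm", "arguments": {"plan": [{"offset": [0.06, 0.03, 0], "rot": [0, 0, 0.6], "gripper": 2.5}, {"offset": [0.06, 0.03, 0], "rot": [0, 0, 1.2], "gripper": 2.5}, {"offset": [0.06, 0.03, 0], "rot": [0, 0, 1.8], "gripper": 2.5}, {"offset": [0.06, 0.03, 0], "rot": [0, 0, 2.4], "gripper": 2.5}]}}

```text
time_s: 11.9
eef_pos: [589.3, -214.9, 172.3]
ee_rot: [0.0, 0.884, 0.467, 0.0]
force: [3.2, 0.4, -0.7]
grip_width: 0.387
grip_force: 22.0
```

```bash
python3 st.py 2
```

```text
11.9 [ 589.3 -214.9  172.3] yaw 55.65 q6 0.063 F [ 3.2  0.4 -0.7] T [ 0.005 -0.663  0.179] tau6 -0.011950071493629366 0.38650172246006503 22.03070104122162
[-0.082 -0.698  0.108] 0.058 [ 3.6 -0.   0. ] 381.7 300.2 54
[-0.056 -0.727  0.065] 0.165 [ 4.1  0.2 -0.3] 381.7 300.2 52
```

Call:
{"name": "step_arm", "arguments": {"plan": [{"offset": [0, 0, 0], "rot": [0, 0, 0.6], "gripper": 2.5}, {"offset": [0, 0, 0], "rot": [0, 0, 1.2], "gripper": 2.5}, {"offset": [0, 0, 0], "rot": [0, 0, 1.8], "gripper": 2.5}, {"offset": [0, 0, 0], "rot": [0, 0, 2.4], "gripper": 2.5}]}}

```text
time_s: 12.4
eef_pos: [589.3, -214.9, 172.3]
ee_rot: [0.0, 0.894, 0.448, 0.0]
force: [4.8, -1.4, -1.1]
grip_width: 0.386
grip_force: 22.1
```

```bash
python3 st.py 2
```

```text
12.4 [ 589.3 -214.9  172.3] yaw 53.24 q6 0.105 F [ 4.8 -1.4 -1.1] T [-0.342 -0.878  0.087] tau6 -0.008171903318725526 0.3859674053698672 22.093990445137024
[-0.37  -0.834  0.111] 0.079 [ 5.2 -2.1  0.8] 381.8 300.1 57
[-0.386 -0.892  0.061] 0.153 [ 4.5 -0.9  0. ] 381.8 300.3 55
```

Call:
{"name": "step_arm", "arguments": {"plan": [{"offset": [0, 0, 0], "rot": [0, 0, 0.5], "gripper": 2.5}, {"offset": [0, 0, 0], "rot": [0, 0, 1], "gripper": 2.5}, {"offset": [0, 0, 0], "rot": [0, 0, 1.5], "gripper": 2.5}]}}

```text
time_s: 12.8
eef_pos: [589.3, -215.0, 172.3]
ee_rot: [0.001, 0.9, 0.436, 0.0]
force: [5.5, -1.6, 0.3]
grip_width: 0.387
grip_force: 22.1
```

```bash
python3 st.py 2
```

```text
12.8 [ 589.3 -215.   172.3] yaw 51.75 q6 0.132 F [ 5.5 -1.6  0.3] T [-0.329 -0.854  0.153] tau6 0.01390053250361234 0.38676821156132124 22.101820707321167
[-0.398 -0.87   0.031] 0.081 [ 5.2 -2.8 -0.3] 383.0 301.3 55
[-0.342 -0.892  0.105] 0.138 [ 5.2 -2.3  0.7] 383.0 301.0 58
```

Call:
{"name": "step_arm", "arguments": {"plan": [{"offset": [0, 0, 0], "rot": [0, 0, 0.5], "gripper": 2.5}, {"offset": [0, 0, 0], "rot": [0, 0, 1], "gripper": 2.5}, {"offset": [0, 0, 0], "rot": [0, 0, 1.5], "gripper": 2.5}]}}

```text
time_s: 13.2
eef_pos: [589.4, -215.0, 172.3]
ee_rot: [0.001, 0.905, 0.425, 0.0]
force: [5.3, -1.8, 0.1]
grip_width: 0.385
grip_force: 22.1
```

```bash
python3 st.py 2; python3 look.py w6.png >/dev/null; python3 -c "
import cv2
f=lambda n:cv2.resize(cv2.imread('pics/'+n)[210:400,220:420],None,fx=2,fy=2)
import numpy as np
cv2.imwrite('pics/w56.png',np.hstack([f('w5.png'),f('w6.png')])[:, :800])"
```

```text
13.2 [ 589.4 -215.   172.3] yaw 50.25 q6 0.158 F [ 5.3 -1.8  0.1] T [-0.375 -0.911  0.11 ] tau6 0.013272486976347864 0.3850014715220194 22.09594488143921
[-0.336 -0.873  0.119] 0.08 [ 4.8 -1.7 -0. ] 385.1 302.9 65
[-0.436 -0.876  0.039] 0.137 [ 4.9 -2.3 -0.1] 385.1 302.9 67
```

View pics/w56.png

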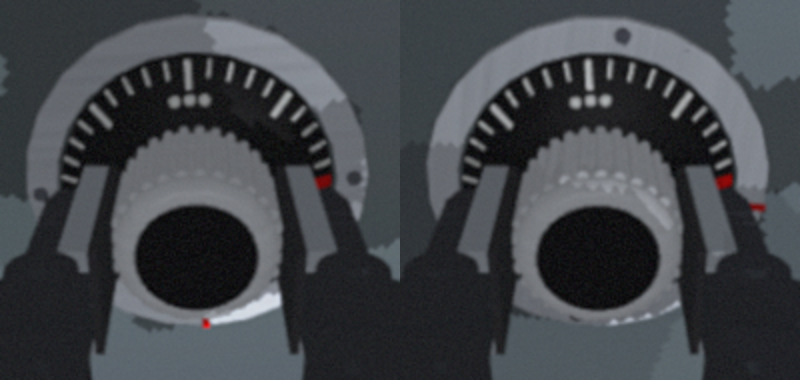

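In both pictures the 30 mark stands at the same place relative to the fingers, so the grip has not slipped. The shift in the red reading was only the index line entering my window, near (398,314).

Call:
{"name": "step_arm", "arguments": {"plan": [{"offset": [0, 0, 0], "rot": [0, 0, 0.6], "gripper": 2.5}, {"offset": [0, 0, 0], "rot": [0, 0, 1.2], "gripper": 2.5}, {"offset": [0, 0, 0], "rot": [0, 0, 1.8], "gripper": 2.5}, {"offset": [0, 0, 0], "rot": [0, 0, 2.4], "gripper": 2.5}]}}

```text
time_s: 13.75
eef_pos: [589.4, -215.0, 172.3]
ee_rot: [0.001, 0.914, 0.405, 0.0]
force: [5.5, -1.4, -0.4]
grip_width: 0.387
grip_force: 22.1
```

```bash
sed -i 's/365:400/365:388/' st.py; python3 st.py 2
```

```text
13.75 [ 589.4 -215.   172.3] yaw 47.84 q6 0.2 F [ 5.5 -1.4 -0.4] T [-0.506 -0.969  0.115] tau6 -0.010550064034759998 0.38730559169073814 22.08273857831955
[-0.382 -0.97   0.104] 0.073 [ 5.8 -2.5  0.1] 381.9 300.1 54
[-0.444 -0.973  0.135] 0.145 [ 5.7 -2.4 -0.2] 381.9 300.3 55
```

Call:
{"name": "step_arm", "arguments": {"plan": [{"offset": [0.01, 0.05, 0], "rot": [0, 0, 0.6], "gripper": 2.5}, {"offset": [0.01, 0.05, 0], "rot": [0, 0, 1.2], "gripper": 2.5}, {"offset": [0.01, 0.05, 0], "rot": [0, 0, 1.8], "gripper": 2.5}, {"offset": [0.01, 0.05, 0], "rot": [0, 0, 2.4], "gripper": 2.5}]}}

```text
time_s: 14.25
eef_pos: [589.6, -215.1, 172.3]
ee_rot: [0.0, 0.922, 0.386, -0.0]
force: [3.0, -2.7, 2.8]
grip_width: 0.389
grip_force: 22.2
```

```bash
python3 st.py 2
```

```text
14.25 [ 589.6 -215.1  172.3] yaw 45.44 q6 0.242 F [ 3.  -2.7  2.8] T [-0.413 -0.5    0.107] tau6 -0.015616854652762413 0.3889977060235052 22.210964262485504
[-0.365 -0.523  0.146] 0.05 [ 2.7 -2.2  2.9] 381.8 300.2 53
[-0.424 -0.446  0.038] 0.157 [ 1.7 -1.6  3.8] 381.7 300.3 51
```

Call:
{"name": "step_arm", "arguments": {"plan": [{"offset": [0, 0, 0], "rot": [0, 0, 0.6], "gripper": 2.5}, {"offset": [0, 0, 0], "rot": [0, 0, 1.2], "gripper": 2.5}, {"offset": [0, 0, 0], "rot": [0, 0, 1.8], "gripper": 2.5}, {"offset": [0, 0, 0], "rot": [0, 0, 2.4], "gripper": 2.5}]}}

```text
time_s: 14.75
eef_pos: [589.6, -215.1, 172.3]
ee_rot: [0.0, 0.93, 0.367, 0.0]
force: [2.6, -2.7, 3.4]
grip_width: 0.389
grip_force: 22.4
```

```bash
python3 st.py 2
```

```text
14.75 [ 589.6 -215.1  172.3] yaw 43.05 q6 0.283 F [ 2.6 -2.7  3.4] T [-0.618 -0.471  0.204] tau6 0.04175815964117646 0.38873732617164464 22.41720825433731
[-0.611 -0.395  0.124] 0.1 [ 2.3 -2.5  3.7] 381.6 300.4 52
[-0.655 -0.422  0.12 ] 0.202 [ 2.8 -3.5  4.2] 381.7 300.3 54
```

The torque is rising, so the bolt seems to be drawing. I go on in smaller steps.

Call:
{"name": "step_arm", "arguments": {"plan": [{"offset": [0, 0, 0], "rot": [0, 0, 0.4], "gripper": 2.5}, {"offset": [0, 0, 0], "rot": [0, 0, 0.8], "gripper": 2.5}, {"offset": [0, 0, 0], "rot": [0, 0, 1.2], "gripper": 2.5}]}}

```text
time_s: 15.15
eef_pos: [589.6, -215.0, 172.3]
ee_rot: [0.0, 0.934, 0.357, 0.0]
force: [1.7, -4.0, 5.0]
grip_width: 0.386
grip_force: 22.5
```

```bash
python3 st.py 2
```

```text
15.15 [ 589.6 -215.   172.3] yaw 41.87 q6 0.304 F [ 1.7 -4.   5. ] T [-0.73  -0.374  0.242] tau6 0.14357510022819042 0.3858505306944201 22.50848561525345
[-0.72  -0.404  0.164] 0.18 [ 1.2 -4.4  5.1] 381.8 300.3 51
[-0.776 -0.342  0.161] 0.248 [ 1.3 -4.5  4.1] 381.8 300.2 53
```

Call:
{"name": "step_arm", "arguments": {"plan": [{"offset": [0, 0, 0], "rot": [0, 0, 0.4], "gripper": 2.5}, {"offset": [0, 0, 0], "rot": [0, 0, 0.8], "gripper": 2.5}]}}

```text
time_s: 15.45
eef_pos: [589.6, -215.1, 172.3]
ee_rot: [0.0, 0.936, 0.351, 0.0]
force: [1.8, -3.3, 4.7]
grip_width: 0.389
grip_force: 22.5
```

```bash
python3 st.py 3
```

```text
15.45 [ 589.6 -215.1  172.3] yaw 41.09 q6 0.318 F [ 1.8 -3.3  4.7] T [-0.771 -0.435  0.317] tau6 0.18300527706742287 0.3886294461252298 22.526771128177643
[-0.787 -0.34   0.201] 0.239 [ 2.4 -3.3  5.6] 381.9 300.2 52
[-0.756 -0.38   0.171] 0.28 [ 2.3 -4.1  4.8] 381.9 300.2 52
[-0.695 -0.407  0.162] 0.232 [ 1.8 -5.   4.2] 382.0 300.2 53
```

Call:
{"name": "step_arm", "arguments": {"plan": [{"offset": [0, 0, 0], "rot": [0, 0, 0.2], "gripper": 2.5}, {"offset": [0, 0, 0], "rot": [0, 0, 0.4], "gripper": 2.5}, {"offset": [0, 0, 0], "rot": [0, 0, 0.6], "gripper": 2.5}]}}

```text
time_s: 15.9
eef_pos: [589.6, -215.1, 172.3]
ee_rot: [0.0, 0.938, 0.346, 0.0]
force: [1.4, -4.2, 5.0]
grip_width: 0.383
grip_force: 22.5
```

```bash
python3 st.py 3
```

```text
15.9 [ 589.6 -215.1  172.3] yaw 40.5 q6 0.328 F [ 1.4 -4.2  5. ] T [-0.718 -0.454  0.3  ] tau6 0.26390586979687214 0.3833621519584024 22.527686655521393
[-0.791 -0.356  0.296] 0.289 [ 2.  -4.1  4.9] 382.1 300.1 55
[-0.774 -0.344  0.253] 0.293 [ 1.  -3.5  4.6] 382.1 300.3 55
[-0.786 -0.417  0.213] 0.271 [ 1.  -3.1  4.3] 382.0 300.2 53
```

```bash
cat > slip.py <<'E'
from h import *
a=cv2.cvtColor(cv2.imread('pics/w6.png'),cv2.COLOR_BGR2GRAY)
s=sense();c=capture('wrist');b=cv2.cvtColor(c['color'],cv2.COLOR_RGB2GRAY)
for n,(u0,u1,v0,v1) in dict(m30=(296,334,236,266),m35=(345,380,250,290),m25=(255,285,255,285)).items():
    A,B=[np.float32(i[v0:v1,u0:u1]) for i in(a,b)]
    A=np.where(A>75,1,0).astype(np.float32);B=np.where(B>75,1,0).astype(np.float32)
    print(n,np.round(cv2.phaseCorrelate(A,B),2))
print(s['wrist_torque'].round(3),s['tau'][5])
E
python3 slip.py
```

```text
Traceback (most recent call last):
  File "slip.py", line 7, in <module>
    print(n,np.round(cv2.phaseCorrelate(A,B),2))
            ~~~~~~~~^^^^^^^^^^^^^^^^^^^^^^^^^^^
ValueError: setting an array element with a sequence. The requested array has an inhomogeneous shape after 1 dimensions. The detected shape was (2,) + inhomogeneous part.
```

```bash
sed -i 's/np.round(cv2.phaseCorrelate(A,B),2)/np.round(cv2.phaseCorrelate(A,B)[0],2)/' slip.py; python3 slip.py
```

```text
m30 [-0.11  0.18]
m35 [0.03 0.03]
m25 [-0.08  0.38]
[-0.762 -0.364  0.299] 0.2651169989258051
```

Call:
{"name": "step_arm", "arguments": {"plan": [{"offset": [0, 0, 0], "rot": [0, 0, 0.2], "gripper": 2.5}, {"offset": [0, 0, 0], "rot": [0, 0, 0.3], "gripper": 2.5}]}}

```text
time_s: 16.35
eef_pos: [589.6, -215.0, 172.2]
ee_rot: [0.0, 0.939, 0.344, 0.0]
force: [2.1, -5.3, 5.2]
grip_width: 0.389
grip_force: 22.5
```

```bash
python3 st.py 4; python3 slip.py
```

```text
16.35 [ 589.6 -215.   172.2] yaw 40.21 q6 0.333 F [ 2.1 -5.3  5.2] T [-0.755 -0.355  0.315] tau6 0.3159712068736553 0.3887975533925253 22.52767324447632
[-0.75  -0.388  0.36 ] 0.317 [ 1.4 -4.   5. ] 382.0 300.2 53
[-0.766 -0.415  0.293] 0.304 [ 1.6 -4.2  4.9] 382.1 300.1 53
[-0.717 -0.359  0.294] 0.29 [ 1.  -3.9  5.2] 382.0 300.0 53
[-0.762 -0.391  0.238] 0.288 [ 1.3 -4.5  5.3] 381.9 300.2 53
m30 [-0.14  0.2 ]
m35 [ 0.1  -0.03]
m25 [-0.08  0.39]
[-0.762 -0.391  0.238] 0.2876661345362663
```

```bash
cat > slip2.py <<'E'
from h import *
def cen(b):
    o=[]
    for (u0,u1,v0,v1) in [(309,320,237,257),(302,326,256,264)]:
        w=np.clip(b[v0:v1,u0:u1].astype(float)-60,0,None);v,u=np.mgrid[v0:v1,u0:u1]
        o+=[round((u*w).sum()/w.sum(),2)]
    return o
for n in('w4','w5','w6'): print(n,cen(cv2.cvtColor(cv2.imread(f'pics/{n}.png'),cv2.COLOR_BGR2GRAY)))
s=sense();c=capture('wrist');save(c,'wn.png');print(cen(cv2.cvtColor(c['color'],cv2.COLOR_RGB2GRAY)))
print(s['wrist_torque'],s['tau'][5])
E
python3 slip2.py
```

```text
w4 [np.float64(313.34), np.float64(314.28)]
w5 [np.float64(313.5), np.float64(314.35)]
w6 [np.float64(313.95), np.float64(315.06)]
[np.float64(313.72), np.float64(315.02)]
[-0.7617649  -0.383401    0.30356933] 0.28767284005880356
```

Call:
{"name": "step_arm", "arguments": {"plan": [{"offset": [0, 0, 0], "rot": [0, 0, 0.15], "gripper": 2.5}, {"offset": [0, 0, 0], "rot": [0, 0, 0.3], "gripper": 2.5}]}}

```text
time_s: 16.85
eef_pos: [589.6, -215.0, 172.2]
ee_rot: [0.0, 0.94, 0.341, 0.0]
force: [1.4, -4.1, 4.5]
grip_width: 0.392
grip_force: 22.5
```

```bash
python3 st.py 4; python3 slip2.py|tail -2
```

```text
16.85 [ 589.6 -215.   172.2] yaw 39.91 q6 0.338 F [ 1.4 -4.1  4.5] T [-0.741 -0.397  0.367] tau6 0.3053561970591545 0.39217556400475617 22.526524364948273
[-0.721 -0.419  0.332] 0.326 [ 2.1 -4.6  5.1] 382.0 299.9 55
[-0.721 -0.388  0.394] 0.321 [ 2.2 -3.2  5.4] 382.1 299.9 55
[-0.723 -0.373  0.292] 0.305 [ 2.9 -4.   4.8] 382.2 300.0 55
[-0.702 -0.35   0.268] 0.301 [ 1.3 -3.4  5.5] 382.1 299.9 55
[np.float64(313.73), np.float64(315.0)]
[-0.70249489 -0.34962543  0.26826795] 0.3006972558796406
```

The torque has climbed to about 0.30 N m, twice what drawing the bolt takes, so I take this as the stop. I release the knob, rise and go above the handle.

Call:
{"name": "step_arm", "arguments": {"plan": [{"offset": [0, 0, 0], "rot": [0, 0, 0], "gripper": 6}, {"offset": [0, 0, 0], "rot": [0, 0, 0], "gripper": 6}, {"offset": [0, 0, 0], "rot": [0, 0, 0], "gripper": 6}, {"offset": [0, 0, 0], "rot": [0, 0, 0], "gripper": 6}, {"offset": [0, 0, -4], "rot": [0, 0, 0], "gripper": 6}, {"offset": [0, 0, -9], "rot": [0, 0, 0], "gripper": 5}, {"offset": [-3, -4, -9], "rot": [0, 0, -1], "gripper": 4}, {"offset": [-6, -8, -9], "rot": [0, 0, -1], "gripper": 4}, {"offset": [-8.7, -12, -9], "rot": [0, 0, -1], "gripper": 4}, {"offset": [-8.7, -12, -9], "rot": [0, 0, -1], "gripper": 4}, {"offset": [-8.7, -12, -9], "rot": [0, 0, -1], "gripper": 4}]}}

```text
time_s: 18.2
eef_pos: [445.6, -178.6, 262.6]
ee_rot: [0.0, 0.937, 0.349, 0.0]
force: [0.1, -0.2, 0.4]
grip_width: 0.467
grip_force: 0.0
```

```bash
python3 st.py; python3 look.py w7.png|head -4
```

```text
18.2 [ 445.6 -178.6  262.6] yaw 40.87 q6 0.232 F [ 0.1 -0.2  0.4] T [ 0.001 -0.001  0.013] tau6 -0.031293060164898634 0.46666274508018063 0.0
[ 0.007  0.031 -0.026] -0.008 [0.2 0.1 0.1] 0 0 0
[ 446.38931207 -178.98146994  262.65789834] [-0.63  0.25  1.69  0.    1.2   0.23] [0.20843549 0.13144655 0.12230826] [ 0.006666    0.03059162 -0.02607177]
[  0  84   8  20 119] [ 2.7 92.9] [374.6 103.8  94. ] [371.9 108.6  89. ]
[  37   90   70   38 2270] [ 71.2 107.9] [407.   26.7  94. ] [405.  30.  89.]
[534 132   6   2  12] [536.5 132.5] [ 612.3 -243.5   94. ] [ 614.6 -245.9   89. ]
```

View pics/w7.png

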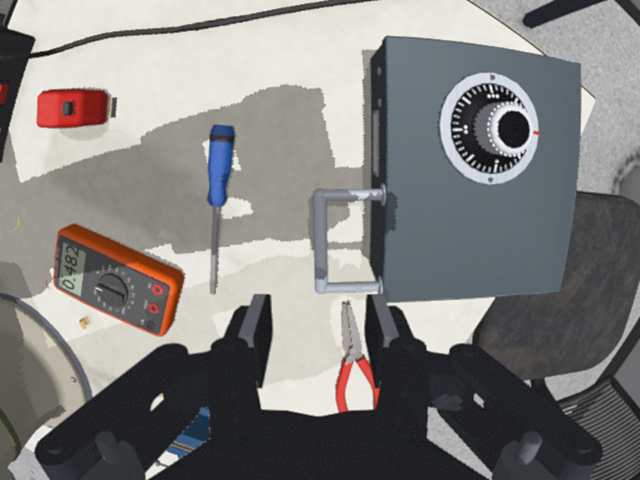

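The handle bar runs from about (320,192) to (321,289). The pliers' tip lies below it on the bench and well under the fingertips' depth.

```bash
python3 - <<'E'
from h import *
s=sense();c=capture('wrist')
a=wworld(c,s,320,193,77);b=wworld(c,s,321,288,77);print(a,b,np.hypot(*(a-b)[:2]),np.degrees(np.arctan2(*(a-b)[[1,0]])),(a+b)/2,c['depth'][240,320])
E
python3 go.py 446 -180 131 41
```

```text
[ 472.04298022 -159.95829129   77.        ] [ 418.04209394 -207.86359944   77.        ] 72.18735531462268 41.57689833967239 [ 445.04253708 -183.91094536   77.        ] 261.11185
p [ 446.8 -179.1  262.3] yaw 40.91 q [-0.63  0.26  1.69  0.    1.2   0.23] t 18.35
off cm [-1.200e-01  1.000e-02  1.313e+01] rot [ 0.  -0.  -0.1]
```

Call:
{"name": "step_arm", "arguments": {"plan": [{"offset": [-0.3, 0.25, 4], "rot": [0, 0, 0], "gripper": 4}, {"offset": [-0.3, 0.25, 8], "rot": [0, 0, 0], "gripper": 4}, {"offset": [-0.3, 0.25, 11], "rot": [0, 0, 0], "gripper": 4}, {"offset": [-0.3, 0.25, 13.1], "rot": [0, 0, 0], "gripper": 4}, {"offset": [-0.3, 0.25, 13.1], "rot": [0, 0, 0], "gripper": 4}, {"offset": [-0.3, 0.25, 13.1], "rot": [0, 0, 0], "gripper": 0.5}, {"offset": [-0.3, 0.25, 13.1], "rot": [0, 0, 0], "gripper": 0.5}, {"offset": [-0.3, 0.25, 13.1], "rot": [0, 0, 0], "gripper": 0.5}, {"offset": [-0.3, 0.25, 13.1], "rot": [0, 0, 0], "gripper": 0.5}, {"offset": [-0.3, 0.25, 13.1], "rot": [0, 0, 0], "gripper": 0.5}, {"offset": [-0.3, 0.25, 13.1], "rot": [0, 0, 0], "gripper": 0.5}], "squeeze": 40}}

```text
time_s: 19.45
eef_pos: [445.4, -182.2, 132.2]
ee_rot: [0.0, 0.937, 0.35, 0.0]
force: [-3.6, 4.7, 5.7]
grip_width: 0.102
grip_force: 39.2
```

```bash
python3 st.py 2
```

```text
19.45 [ 445.4 -182.2  132.2] yaw 40.93 q6 0.224 F [-3.6  4.7  5.7] T [0.756 0.514 0.119] tau6 0.1496728230267763 0.10202256653811317 39.232285022735596
[0.806 0.487 0.096] 0.15 [-3.6  4.4  6.6] 0 0 0
[0.773 0.46  0.173] 0.15 [-3.3  4.8  6.4] 0 0 0
```

Call:
{"name": "step_arm", "arguments": {"plan": [{"offset": [0, 0, -0.05], "rot": [0, 0, 0], "gripper": 0.5}, {"offset": [0, 0, -0.1], "rot": [0, 0, 0], "gripper": 0.5}, {"offset": [0, 0, -0.15], "rot": [0, 0, 0], "gripper": 0.5}, {"offset": [0, 0, -0.15], "rot": [0, 0, 0], "gripper": 0.5}]}}

```text
time_s: 19.95
eef_pos: [445.3, -182.3, 132.5]
ee_rot: [-0.0, 0.937, 0.349, 0.0]
force: [2.6, 5.4, -4.9]
grip_width: 0.097
grip_force: 39.0
```

```bash
python3 st.py 2
```

```text
19.95 [ 445.3 -182.3  132.5] yaw 40.89 q6 0.224 F [ 2.6  5.4 -4.9] T [ 0.779 -0.351  0.156] tau6 0.15813217498362064 0.09749507390181648 39.013654589653015
[ 0.734 -0.348  0.14 ] 0.159 [ 2.6  5.2 -4.9] 0 0 0
[ 0.808 -0.322  0.139] 0.159 [ 2.5  5.1 -4.9] 0 0 0
```

Call:
{"name": "step_arm", "arguments": {"plan": [{"offset": [0, 0, -0.03], "rot": [0, 0, 0], "gripper": 0.5}, {"offset": [0, 0, -0.06], "rot": [0, 0, 0], "gripper": 0.5}, {"offset": [0, 0, -0.06], "rot": [0, 0, 0], "gripper": 0.5}]}}

```text
time_s: 20.35
eef_pos: [445.3, -182.3, 133.0]
ee_rot: [-0.0, 0.937, 0.349, 0.0]
force: [3.4, 5.2, -6.5]
grip_width: 0.096
grip_force: 38.8
```

```bash
python3 st.py 2
```

```text
20.35 [ 445.3 -182.3  133. ] yaw 40.89 q6 0.224 F [ 3.4  5.2 -6.5] T [ 0.765 -0.472  0.146] tau6 0.1546213449910283 0.0958376774414951 38.838043212890625
[ 0.747 -0.453  0.187] 0.154 [ 2.9  4.  -7. ] 0 0 0
[ 0.733 -0.437  0.134] 0.154 [ 3.7  3.7 -6.7] 0 0 0
```

Call:
{"name": "step_arm", "arguments": {"plan": [{"offset": [0, 0, -0.04], "rot": [0, 0, 0], "gripper": 0.5}, {"offset": [0, 0, -0.08], "rot": [0, 0, 0], "gripper": 0.5}, {"offset": [0, 0, -0.12], "rot": [0, 0, 0], "gripper": 0.5}, {"offset": [0, 0, -0.12], "rot": [0, 0, 0], "gripper": 0.5}]}}

```text
time_s: 20.85
eef_pos: [445.4, -182.3, 134.2]
ee_rot: [-0.0, 0.937, 0.349, 0.0]
force: [4.0, 4.0, -5.7]
grip_width: 0.1
grip_force: 38.9
```

```bash
python3 st.py 2
```

```text
20.85 [ 445.4 -182.3  134.2] yaw 40.89 q6 0.224 F [ 4.   4.  -5.7] T [ 0.707 -0.401  0.24 ] tau6 0.1547396555542946 0.09976882644488501 38.85102868080139
[ 0.749 -0.454  0.198] 0.155 [ 2.6  4.6 -5.9] 0 0 0
[ 0.712 -0.426  0.14 ] 0.154 [ 3.   4.3 -6.8] 0 0 0
```

Call:
{"name": "step_arm", "arguments": {"plan": [{"offset": [0, 0, -0.05], "rot": [0, 0, 0], "gripper": 0.5}, {"offset": [0, 0, -0.1], "rot": [0, 0, 0], "gripper": 0.5}, {"offset": [0, 0, -0.1], "rot": [0, 0, 0], "gripper": 0.5}]}}

```text
time_s: 21.25
eef_pos: [445.4, -182.3, 135.2]
ee_rot: [-0.0, 0.937, 0.349, 0.0]
force: [3.3, 4.8, -7.4]
grip_width: 0.098
grip_force: 38.9
```

```bash
python3 st.py 2
```

```text
21.25 [ 445.4 -182.3  135.2] yaw 40.89 q6 0.224 F [ 3.3  4.8 -7.4] T [ 0.745 -0.477  0.152] tau6 0.15497358050197363 0.0980581747914018 38.869866728782654
[ 0.689 -0.444  0.194] 0.155 [ 3.   4.3 -7. ] 0 0 0
[ 0.725 -0.421  0.152] 0.155 [ 2.9  4.2 -6.3] 0 0 0
```

The lid rises at a steady 6 to 7 N, so it is unbolted. I raise it along the hinge arc.

Call:
{"name": "step_arm", "arguments": {"plan": [{"offset": [0, 0.03, -0.42], "rot": [0, 0, 0], "gripper": 0.5}, {"offset": [0, 0.09, -1.14], "rot": [0, 0, 0], "gripper": 0.5}, {"offset": [0, 0.18, -1.85], "rot": [0, 0, 0], "gripper": 0.5}, {"offset": [0, 0.29, -2.56], "rot": [0, 0, 0], "gripper": 0.5}, {"offset": [0, 0.43, -3.27], "rot": [0, 0, 0], "gripper": 0.5}, {"offset": [0, 0.59, -3.97], "rot": [0, 0, 0], "gripper": 0.5}, {"offset": [0, 0.77, -4.66], "rot": [0, 0, 0], "gripper": 0.5}, {"offset": [0, 0.98, -5.35], "rot": [0, 0, 0], "gripper": 0.5}, {"offset": [0, 1.22, -6.03], "rot": [0, 0, 0], "gripper": 0.5}, {"offset": [0, 1.47, -6.7], "rot": [0, 0, 0], "gripper": 0.5}, {"offset": [0, 1.47, -6.7], "rot": [0, 0, 0], "gripper": 0.5}]}}

```text
time_s: 22.45
eef_pos: [455.0, -193.1, 202.9]
ee_rot: [-0.001, 0.937, 0.349, 0.0]
force: [0.4, 8.2, 2.0]
grip_width: 0.094
grip_force: 39.8
```

```bash
python3 st.py 2
```

```text
22.45 [ 455.  -193.1  202.9] yaw 40.89 q6 0.217 F [0.4 8.2 2. ] T [1.33  0.131 0.108] tau6 0.12254160828888416 0.09368663407253836 39.796348214149475
[1.346 0.116 0.093] 0.131 [1.1 7.3 4.2] 0 0 0
[1.313 0.115 0.144] 0.134 [0.5 8.4 2.5] 0 0 0
```

Call:
{"name": "step_arm", "arguments": {"plan": [{"offset": [0, 0.28, -0.67], "rot": [0, 0, 0], "gripper": 0.5}, {"offset": [0, 0.59, -1.32], "rot": [0, 0, 0], "gripper": 0.5}, {"offset": [0, 0.91, -1.96], "rot": [0, 0, 0], "gripper": 0.5}, {"offset": [0, 1.26, -2.59], "rot": [0, 0, 0], "gripper": 0.5}, {"offset": [0, 1.63, -3.21], "rot": [0, 0, 0], "gripper": 0.5}, {"offset": [0, 2.02, -3.81], "rot": [0, 0, 0], "gripper": 0.5}, {"offset": [0, 2.43, -4.4], "rot": [0, 0, 0], "gripper": 0.5}, {"offset": [0, 2.87, -4.97], "rot": [0, 0, 0], "gripper": 0.5}, {"offset": [0, 3.32, -5.53], "rot": [0, 0, 0], "gripper": 0.5}, {"offset": [0, 3.79, -6.08], "rot": [0, 0, 0], "gripper": 0.5}, {"offset": [0, 4.28, -6.6], "rot": [0, 0, 0], "gripper": 0.5}, {"offset": [0, 4.28, -6.6], "rot": [0, 0, 0], "gripper": 0.5}]}}

```text
time_s: 23.75
eef_pos: [482.7, -224.2, 269.4]
ee_rot: [-0.002, 0.937, 0.35, 0.0]
force: [-5.7, 16.5, 11.3]
grip_width: 0.099
grip_force: 39.8
```

```bash
python3 st.py 2
```

```text
23.75 [ 482.7 -224.2  269.4] yaw 40.93 q6 0.199 F [-5.7 16.5 11.3] T [2.724 1.057 0.155] tau6 0.1095503568649292 0.09933418567587667 39.75787281990051
[2.712 0.939 0.107] 0.12 [-5.3 16.5 10.7] 0 0 0
[2.696 0.911 0.127] 0.124 [-4.9 15.6  9.9] 0 0 0
```

Call:
{"name": "step_arm", "arguments": {"plan": [{"offset": [0, 0, 0], "rot": [0, 0, 0], "gripper": 3}, {"offset": [0, 0, 0], "rot": [0, 0, 0], "gripper": 3}, {"offset": [0, 0, 0], "rot": [0, 0, 0], "gripper": 3}, {"offset": [0, 0, 0], "rot": [0, 0, 0], "gripper": 3}, {"offset": [0, 0, -2], "rot": [0, 0, 0], "gripper": 3}, {"offset": [0, 0, -5], "rot": [0, 0, 0], "gripper": 3}, {"offset": [0, 0, -9], "rot": [0, 0, 0], "gripper": 3}, {"offset": [0, -4, -11], "rot": [0, 0, 0], "gripper": 3}, {"offset": [0, -8, -11], "rot": [0, 0, 0], "gripper": 3}, {"offset": [0, -8, -11], "rot": [0, 0, 0], "gripper": 3}, {"offset": [0, -8, -11], "rot": [0, 0, 0], "gripper": 3}]}}

```text
time_s: 24.95
eef_pos: [430.4, -165.4, 378.9]
ee_rot: [0.001, 0.937, 0.349, 0.0]
force: [-0.8, 0.0, 0.7]
grip_width: 0.355
grip_force: 0.0
```

```bash
python3 st.py 1; python3 - <<'E'
from h import *
c=capture('scene');save(c,'s2.png')
E
```

```text
24.95 [ 430.4 -165.4  378.9] yaw 40.91 q6 0.235 F [-0.8  0.   0.7] T [0.033 0.023 0.01 ] tau6 0.020064706332050264 0.35461350742664227 0.0
[ 0.033  0.013 -0.034] 0.005 [0.7 0.2 0.4] 0 0 0
```

View pics/s2.png

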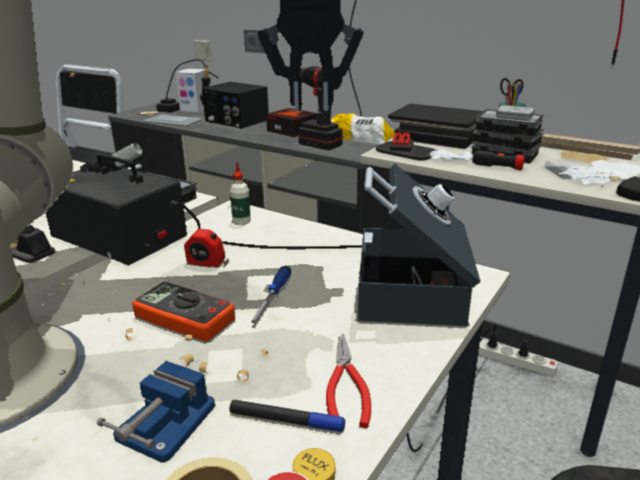

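The lid stands open at about 40°, with its handle near (380,185). The gripper is clear and the bystanders have not moved, so I hand in.

```bash
python3 -c "
from rig import *
print(finish_job())"
```

```text
the job is handed in; nothing more can be done
None
```

The box is unlocked, its lid stands open by itself at about 40 degrees with the gripper clear, the bystanders look undisturbed, and the job is handed in at about 25 s; no verdict was shown.

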